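# Fit the lamp cover over stem and anti-rotation pin, then its collar

## Task

Fit the white square cover plate onto the round lamp housing: lower it hub upward over the central stem, turn it until its slot finds the anti-rotation pin, and seat it flush, fully home. Then slip the steel collar over the stem so that it lies flat on the cover's hub, and let go. Work gently: never force the cover down when it is sitting on the pin, set the collar down softly, and leave the other things on the bench where they are.

Things in the scene. Friction and masses are not known exactly. Their poses are not given: they have to be found in the camera images.
- cover: White square cover plate, 110 x 110 x 6 mm, with a square hub 36 x 36 mm on its middle, hub top 36 mm above the underside. A 19 mm round bore runs through plate and hub. A slot through the plate is centred 42 mm from the bore's axis along +x, 15 mm long (x), 11 mm wide (y). 0.25 to 0.5 kg. Origin: centre of the underside, z up through the hub. Starts flat on the bench, hub up; grip the hub's flats.
- housing: Round aluminium lamp housing fixed to the bench, 127 mm in diameter, seat 40 mm above the bench, on a black round nest 144 mm in diameter, 8 mm high; a small nose low on the rim marks its +x. Pressing or dropping cover or collar on it with more than 40 N, even briefly, spoils the finish: touch down at 10 mm/s or less. Origin: centre of the underside, on the bench; z up along the stem.
- seat (a point): Centre of the seat, on the stem's axis, 40 mm above the bench; axes as the housing's. When home, the cover's origin is here. The seat is three rubber pads on a steel stop ring (112 mm in diameter, held by 0.6 Nm friction) that carries the upright anti-rotation pin: 8 mm in diameter, 14 mm high (top 3 mm tapers to 4 mm), 42 mm from the stem's axis.
- pin_mid (a point): Mid-point of the arc on which the pin may stand: on the seat plane, 42 mm from the stem's axis along the housing's +x. NOT the pin itself: the pin is anywhere within 0.5 rad either side along that arc, and no pose tells where. It can be seen, or felt: with the cover on the stem and resting lightly (about 5 N) on the pin's top, turn it slowly until the slot finds the pin and it drops 14 mm.
- stem_top (a point): Top of the steel stem that rises from the middle of the seat: 16 mm in diameter, 56 mm high, its top 8 mm tapering to 7 mm. This point is on its axis, at the very top, 96 mm above the bench.
- collar: Plain steel collar (thick ring), 46 mm outer diameter, 19 mm bore, 18 mm high, 0.08 kg. Origin: centre of its underside; z along its bore. It starts flat on the bench. At the end its underside lies on the hub's top, 36 mm above the seat, with the stem through it.
- tester: Bystander: yellow socket tester, 55 x 110 x 36 mm. Origin: centre of the underside.
- tape: Bystander: roll of brown tape lying flat, 90 mm in diameter with a 68 mm hole, 24 mm high (much wider than the collar). Origin: centre of the underside.
- screwdriver: Bystander: screwdriver lying on the bench. Origin: the middle of its length, at bench level.
There are look-alikes about, which are no part of the job. Of the things shaped like the cover, the white one is meant.

How it is judged:
On the way:
1. the cover is fully home on the seat, over stem and pin (horizontal distance between cover and seat below 0.004 m and z of cover in the frame of seat between -0.003 and 0.003 m and angle between cover's own z axis and vertical below 0.04 rad), for 0.2 s.
At the end, for the whole second after the job is handed in: The cover lies flush on the seat (within 3 mm in height, 4 mm sideways, 0.04 rad of level) with the stem and the pin through it; the collar lies flat on its hub round the stem (within 3 mm in height, 5 mm sideways, 0.08 rad of level); both at rest and released (all of step 1 and horizontal distance between collar and seat below 0.005 m and z of collar in the frame of seat between 0.033 and 0.039 m and angle between collar's own z axis and vertical below 0.08 rad and linear speed of each of cover, collar below 0.01 m/s); the robot touches nothing.
It fails at once if the cover is pressed against the housing, stem or pin with more than 40 N (contact force between cover and housing above 40 N).
It fails at once if the collar is pressed on the cover or the stem with more than 40 N (contact force between collar and cover above 40 N or contact force between collar and housing above 40 N).
It fails at once if the yellow tester, tape roll or screwdriver is shoved more than 40 mm (distance of any of tester, tape, screwdriver from where it was at the start of the episode above 0.04 m).
It also fails if it takes over 72 s, if anything falls off the work surface, if the arm or the gripper's body presses on something with over 40 N, if the wrist force passes 120 N, or if a joint passes its speed limit or range.

## Robot

A 7-joint arm with a two-finger parallel gripper is mounted at the origin on the work surface. World frame = base frame: x ahead of the robot, y to its left, z up, the work surface at z = 0. Lengths are in m, angles in rad, forces in N, time in s.
With the tool pointing down it reaches from about 0.425 to 0.8 m from the base axis. Payload 8.3 kg.
Tool frame: the origin (TCP) lies midway between the tips of the shut fingers; the grasp point (between the pads) lies 19 mm behind it; z points along the fingers, y is the line along which they close (so a half turn about z gives the same grasp; the last joint's range is limited). The gripper opens to 85 mm and grips with 20 to 120 N. Pads are 22 mm wide; open, the fingers measure 114 mm over their backs; the gripper's body (76 mm by 85 mm) begins 54 mm behind the grasp point. The pads swing forward as they close: fully open they stand 13 mm farther back than shut.
Start: joints at [-1.33, 0.383, 0.016, 1.37, -0.006, 1.388, -0.046], TCP at [0.187, 0.596, 0.231] pointing down, gripper open.
Joint ranges: [-2.95, 2.95], [-0.25, 2.06], [-1.52, 1.56], [0.18, 2.33], [-1.44, 4.58], [0.02, 2.06], [-3.01, 3.01]. Speed limits (rad/s): [2.39, 2.39, 3.01, 3.01, 3.14, 3.14, 3.14].

## Interface

Orientations are given as a unit quaternion [w, x, y, z].
In Python, from rig import r gives the robot as it stands. The module is installed in compiled form; this text tells all that it offers.
- The arm moves only by the tool carry_out, never from a script. Its argument "series" is a list of rows, each an object with "jaw": the finger opening in mm, from 0 to 85.4; "dp": the shift along the tool's x, y, z in units of 30 mm (1.0 is 30 mm), a list of three; "yaw": the turn about the tool's z in units of 5 degrees (1.0 is 5 degrees). In form: [{"jaw": jaw, "dp": [dx, dy, dz], "yaw": yaw}, ...]. A call has 1 to 12 rows; each row is the pose to reach, as a shift and turn from the pose commanded when the call began, along the tool's axes at that moment; what a row does not reach only later rows make up. A row lasts 1/12 s, in which the tool goes at most 41.7 mm and 7.16 degrees, less where a joint would pass 70% of its speed; a pose out of reach is approached as far as the arm can. A call with a gripper value outside its range is refused whole. The fingers move at their own pace and stop on an object; "grip_force" is the grip in N (left out, the last holds). Time passes only in rows, so rows that repeat a pose let the fingers close. It gives the time, the measured TCP pose, the force, the opening and the grip force at its end, in the units of the state.
- r.state(): the state, without advancing time (a new reading comes with each control period).
- r.camera(name): name is "scene" or "top" or "wrist"; returns the picture (384x512x3 uint8, red, green, blue); there is no depth.
- r.get_calibration(name): a dict with "fx", "fy", "cx", "cy" (pixels), "rvec" (rotation vector, rad) and "tvec" (3), from world to camera coordinates, as OpenCV has them. Camera axes: x right, y down, z forward; pixel columns grow to the right and rows downward; lengths in m; the calibration is good to about 2 mm. A picture is of the moment at which its call begins: read the wrist's pose just before it. get_calibration takes no time and is no camera call; for the wrist camera it gives the pose at the moment of the call.
- r.sign_off(): hands the job in; it is judged then, once.
The state is a dict: "clock": time; "joints": joint angles; "qvel": joint speeds; "tau": joint torques, N m; "eef_pos": TCP position; "eef_rot": TCP orientation; "force": force on the tool from outside, world axes, zero at the start; "moment": the same for the moment, N m; "finger_gap": opening from 0.0 (shut) to 1.0 (fully open); "gripper_force": force on a finger pad.
Only numpy, scipy, OpenCV 4.12 (cv2) and the standard library are available. Lean on these libraries where they do the work, as an engineer would, in place of code of your own. Each camera call takes 0.05 s, during which the arm holds its last target. There are 200 camera calls.

## Working session

There is one attempt and no reset: what is moved stays moved. The work goes in short steps, Python scripts to look and compute and a tool call to move; the robot and the scene stay as the last step left them, time stands still between calls to the robot, and variables do not carry over. Pictures are saved under pics/ and viewed, at most 10 in all, crops included, and the job is handed in when it is done.

Besides the shell and the picture viewer there is one more tool, called after "Emit:" as name(argument=value, ...) on one line, values as JSON. carry_out: Moves the arm, as the interface text tells. Its arguments: {"type":"object","properties":{"series":{"type":"array","items":{"type":"object","properties":{"jaw":{"type":"number"},"dp":{"type":"array","items":{"type":"number"}},"yaw":{"type":"number"}}}},"grip_force":{"type":"number"}},"required":["series"]}

```bash
mkdir -p pics
cat > h.py <<'E'
import numpy as np, cv2
from rig import r
def save(cam,f):
    im=r.camera(cam); cv2.imwrite('pics/'+f,im[:,:,::-1]); return im
def ray(cam,u,v,z,cal=None):
    c=cal or r.get_calibration(cam); R=cv2.Rodrigues(np.array(c['rvec'],float))[0]; t=np.array(c['tvec'],float).ravel()
    d=R.T@np.array([(u-c['cx'])/c['fx'],(v-c['cy'])/c['fy'],1]); o=-R.T@t
    return o+d*(z-o[2])/d[2]
def Rt():
    w,x,y,z=r.state()['eef_rot']
    from scipy.spatial.transform import Rotation as Q
    return Q.from_quat([x,y,z,w]).as_matrix()
E
python3 - <<'E'
from h import *
s=r.state(); print(s); print(Rt().round(3))
a=save('top','t0.png'); save('scene','s0.png')
print(r.get_calibration('top'),r.get_calibration('wrist'))
E
```

```text
{'clock': 0.0, 'joints': array([-1.32986529,  0.38424786,  0.01637418,  1.37117882, -0.00634945,
        1.38818877, -0.04652125]), 'qvel': array([-0.00026522, -0.00028966, -0.00075649,  0.00154588, -0.00084081,
       -0.00062774,  0.00080085]), 'tau': array([ 3.27814787e-04, -6.27608514e+01,  8.44372865e-01, -3.71814787e+01,
        1.66050147e-02,  1.39279728e-02,  9.13115684e-06]), 'eef_pos': array([0.1867832 , 0.59590195, 0.23026163]), 'eef_rot': array([-1.55345619e-04,  1.51315422e-01,  9.88485037e-01, -9.75416551e-04]), 'force': array([ 0.28713449,  0.09409772, -0.89575339]), 'moment': array([ 0.0156285 , -0.043085  ,  0.04416805]), 'gripper_force': 0.0, 'finger_gap': 1.000093460275296}
[[-0.954  0.299 -0.001]
 [ 0.299  0.954 -0.002]
 [ 0.    -0.002 -1.   ]]
{'fx': 397.66166084856934, 'fy': 397.66166084856934, 'cx': 259.89404115992073, 'cy': 196.5282352127622, 'rvec': array([ 2.16062302, -2.1010245 ,  0.1974687 ]), 'tvec': array([-0.00909479,  0.52968775,  0.8584746 ])} {'fx': 296.50391523302204, 'fy': 296.50391523302204, 'cx': 257.7850633741648, 'cy': 190.9858053173143, 'rvec': array([-2.32413566, -1.70884866, -0.25966159]), 'tvec': array([-0.62424731, -0.03939792,  0.37941514])}
```

View pics/t0.png

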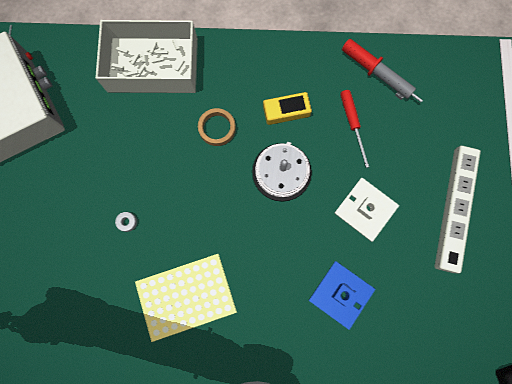

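View pics/s0.png

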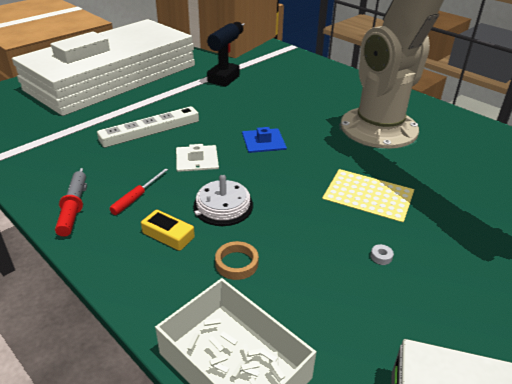

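Top view: white cover at about (367,209) with its slot near (352,197), housing at (282,170), collar at (125,221). The tester, tape and screwdriver lie beyond the housing. Next I enlarge these areas.

Run:
```python
from h import *
im=cv2.imread('pics/t0.png')
a=im[130:250,240:410]; a=cv2.resize(a,None,fx=4.7,fy=4.7,interpolation=cv2.INTER_CUBIC); cv2.imwrite('pics/c0.png',a)
for n,u,v,z in [('cover',367,209,0.006),('slot',352,198,.006),('hous',282,171,.04),('collar',125,221,.018)]: print(n,ray('top',u,v,z).round(4))
g=cv2.cvtColor(im,cv2.COLOR_BGR2GRAY)[205:240,108:145]; m=(g>110).astype('uint8'); M=cv2.moments(m); print(M['m10']/M['m00']+108,M['m01']/M['m00']+205,M['m00'])
```

```text
cover [ 0.5144 -0.2497  0.006 ]
slot [ 0.54   -0.2143  0.006 ]
hous [ 0.5928 -0.044   0.04  ]
collar [0.4684 0.3169 0.018 ]
124.64705882352942 221.09803921568627 255.0
```

View pics/c0.png

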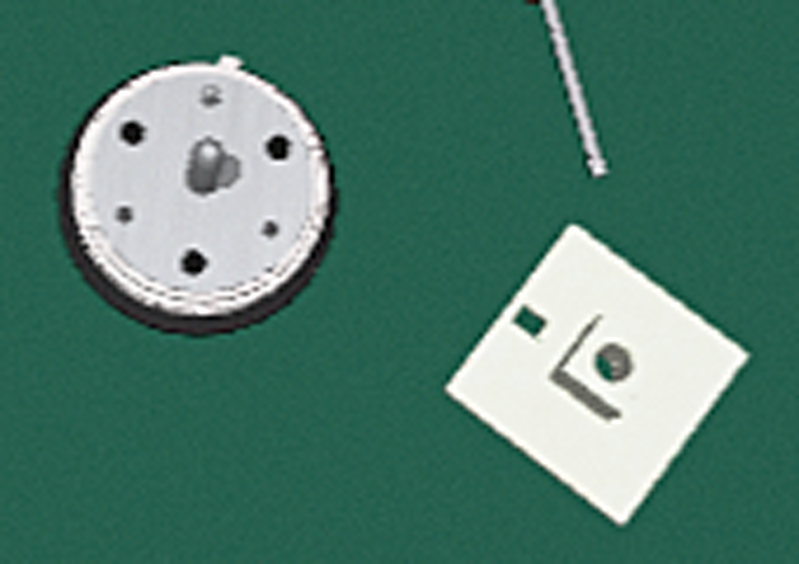

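Crop: cover corners at (573,224), (748,355), (622,523), (446,390), slot at (530,321). On the housing, the stem base is near (203,185), its top near (208,148), a pin-like bump at (211,95) and the nose at (230,63).

Run:
```python
from h import *
f=lambda p,z: ray('top',240+p[0]/4.7-.4,130+p[1]/4.7-.4,z)
C=np.array([f(p,.006) for p in [(573,224),(748,355),(622,523),(446,390)]]);c=C.mean(0)
print('cover',c.round(4),[np.linalg.norm(C[i]-C[i-1]).round(3) for i in range(4)])
s=f((530,321),.006); d=s-c; print('slot',d.round(4),np.linalg.norm(d),np.degrees(np.arctan2(d[1],d[0])), [np.degrees(np.arctan2(*(C[i]-C[i-1])[[1,0]])).round(1) for i in range(4)])
st=f((208,148),.096); rim=f((202,189),.04);print('stemtop',st,rim)
for h in (.04,.054):
  p=f((211,95),h)-st; print('pin',p.round(4),np.hypot(*p[:2]),np.degrees(np.arctan2(p[1],p[0])))
n=f((230,63),.02)-st; print('nose',n,np.hypot(*n[:2]),np.degrees(np.arctan2(n[1],n[0])))
for q in [(125,214),(270,229)]:
  p=f(q,.04)-st; print(p,np.hypot(*p[:2]),np.degrees(np.arctan2(p[1],p[0])))
R=Rt();print('tool yaw x',np.degrees(np.arctan2(R[1,0],R[0,0])), 'y', np.degrees(np.arctan2(R[1,1],R[0,1])))
t=r.state()['eef_pos']
print('delta tool', R.T@(np.array([c[0],c[1],.2])-t))
wc=r.get_calibration('wrist');Rc=cv2.Rodrigues(wc['rvec'])[0];print('cam pos in tool',R.T@(-Rc.T@wc['tvec']-t), (R.T@Rc.T).round(2))
```

```text
cover [ 0.515  -0.2489  0.006 ] [np.float64(0.11), np.float64(0.109), np.float64(0.109), np.float64(0.109)]
slot [0.0252 0.0337 0.    ] 0.04206521427822171 53.227799010937446 [np.float64(-36.8), np.float64(-126.8), np.float64(142.7), np.float64(53.6)]
stemtop [ 0.60130643 -0.04439453  0.096     ] [ 0.59570069 -0.04534058  0.04      ]
pin [ 0.0428 -0.0046 -0.056 ] 0.04306622857544152 -6.156875895824041
pin [ 0.0385 -0.0037 -0.042 ] 0.038710626394929906 -5.499487995622273
nose [ 0.06624758 -0.01537716 -0.076     ] 0.06800881446885049 -13.067889736335692
[-0.01941309  0.03684385 -0.056     ] 0.0416453765398671 117.78481868661964
[-0.02490669 -0.03483092 -0.056     ] 0.04281980513360006 -125.56757625724634
tool yaw x 162.5982529308745 y 72.59824921651405
delta tool [-0.56588694 -0.70797588  0.0316258 ]
cam pos in tool [ 7.62910516e-02 -5.30749098e-05 -1.42529555e-01] [[ 0.   -0.95 -0.3 ]
 [ 1.    0.    0.  ]
 [-0.   -0.3   0.95]]
```

Emit:
carry_out(series=[{"jaw": 85,"dp": [-18.6,-16.6,-0.7],"yaw": 21.9},{"jaw": 85,"dp": [-18.6,-16.6,-0.7],"yaw": 21.9},{"jaw": 85,"dp": [-18.6,-16.6,-0.7],"yaw": 21.9},{"jaw": 85,"dp": [-18.6,-16.6,-0.7],"yaw": 21.9},{"jaw": 85,"dp": [-18.6,-16.6,-0.7],"yaw": 21.9},{"jaw": 85,"dp": [-18.6,-16.6,-0.7],"yaw": 21.9},{"jaw": 85,"dp": [-18.6,-16.6,-0.7],"yaw": 21.9},{"jaw": 85,"dp": [-18.6,-16.6,-0.7],"yaw": 21.9},{"jaw": 85,"dp": [-18.6,-16.6,-0.7],"yaw": 21.9},{"jaw": 85,"dp": [-18.6,-16.6,-0.7],"yaw": 21.9},{"jaw": 85,"dp": [-18.6,-16.6,-0.7],"yaw": 21.9},{"jaw": 85,"dp": [-18.6,-16.6,-0.7],"yaw": 21.9}])

```text
clock: 1.1
eef_pos: [0.4436, 0.1652, 0.2453]
eef_rot: [-0.0, 0.786, 0.618, 0.0]
force: [1.5, 0.9, -0.2]
finger_gap: 0.996
gripper_force: 0.0
```

```bash
cat >> h.py <<'E'
def go(x,y,z,yyaw=None):
    "units from present measured pose to world TCP and tool-y heading (deg)"
    R=Rt(); s=r.state(); p=s['eef_pos']; h=np.degrees(np.arctan2(R[1,1],R[0,1]))
    print('clk',round(s['clock'],2),'tcp',p.round(4),'yhead',h.round(2),'F',s['force'].round(1),'gap',round(s['finger_gap'],3),'j7',s['joints'][6].round(2))
    print(' dp',(R.T@(np.array([x,y,z])-p)/.03).round(2),'yaw',None if yyaw is None else round(-((yyaw-h+180)%360-180)/5,2))
E
python3 - <<'E'
from h import *
go(.57,-.045,.25,-36.7)
E
```

```text
clk 1.1 tcp [0.4436 0.1652 0.2453] yhead -13.69 F [ 1.5  0.9 -0.2] gap 0.996 j7 -0.64
 dp [-5.81  5.75 -0.16] yaw 4.6
```

Emit:
carry_out(series=[{"jaw": 85,"dp": [-5.8,5.75,-0.2],"yaw": 4.6},{"jaw": 85,"dp": [-5.8,5.75,-0.2],"yaw": 4.6},{"jaw": 85,"dp": [-5.8,5.75,-0.2],"yaw": 4.6},{"jaw": 85,"dp": [-5.8,5.75,-0.2],"yaw": 4.6},{"jaw": 85,"dp": [-5.8,5.75,-0.2],"yaw": 4.6},{"jaw": 85,"dp": [-5.8,5.75,-0.2],"yaw": 4.6},{"jaw": 85,"dp": [-5.8,5.75,-0.2],"yaw": 4.6},{"jaw": 85,"dp": [-5.8,5.75,-0.2],"yaw": 4.6},{"jaw": 85,"dp": [-5.8,5.75,-0.2],"yaw": 4.6}])

```text
clock: 1.85
eef_pos: [0.5706, -0.0416, 0.2507]
eef_rot: [-0.0, 0.892, 0.451, -0.001]
force: [-0.9, 1.2, -0.6]
finger_gap: 0.997
gripper_force: 0.0
```

Run:
```python
from h import *
import json
c=r.get_calibration('wrist'); json.dump({k:(v if np.isscalar(v) else np.array(v).tolist()) for k,v in c.items()},open('w1.json','w'))
im=save('wrist','w1.png'); cv2.imwrite('pics/w1b.png',cv2.resize(im[:,:,::-1],(800,600),interpolation=cv2.INTER_CUBIC))
go(.515,-.249,.15,-36.7)
```

```text
clk 1.9 tcp [ 0.5705 -0.0406  0.2508] yhead -36.27 F [-0.6  0.6  0.2] gap 0.996 j7 -0.45
 dp [-6.69  2.62  3.36] yaw 0.09
```

View pics/w1b.png

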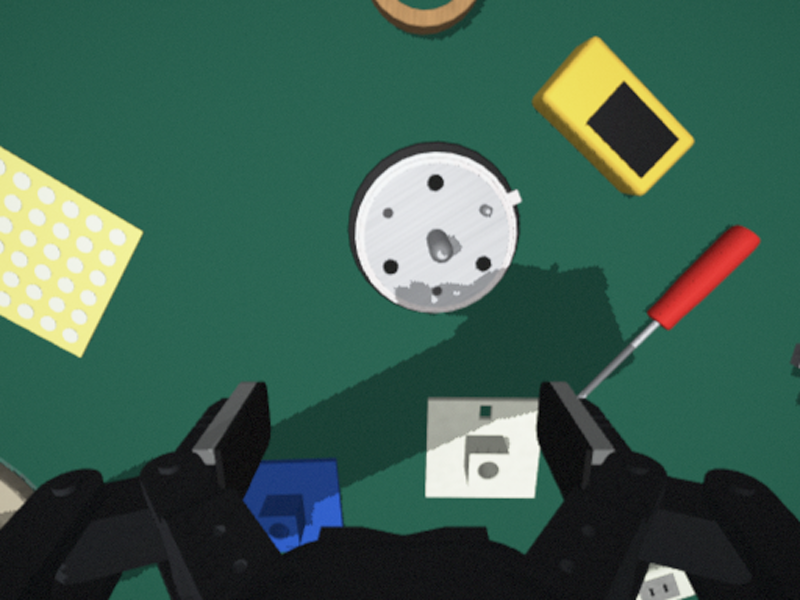

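Wrist view (800x600): housing disc centred near (437,232), stem top near (433,235), nose at (515,197), pin at (487,210) near the nose. White cover at (483,447) with its hub top centred near (490,468).

Run:
```python
from h import *
import json
c=json.load(open('w1.json')); f=lambda p,z: ray('',p[0]*.64-.2,p[1]*.64-.2,z,c)
im=cv2.imread('pics/w1b.png'); a=cv2.resize(im[130:330,330:540],None,fx=3,fy=3,interpolation=cv2.INTER_CUBIC); cv2.imwrite('pics/c1.png',a)
print('disc',f((437,232),.04),'stemtop',f((433,233),.096),f((435,237),.096))
st=np.array([.5985,-.0448,0])
for q,z in [((487,210),.052),((487,210),.04),((515,197),.02)]:
  p=f(q,z)-st; print(p.round(4),np.hypot(*p[:2]),np.degrees(np.arctan2(p[1],p[0])))
print('bore',f((488,470),.036))
```

```text
disc [ 0.60266238 -0.04151781  0.04      ] stemtop [ 0.60239926 -0.03078202  0.096     ] [ 0.60194507 -0.03366262  0.096     ]
[ 0.0432 -0.003   0.052 ] 0.04328764512491381 -4.016705773386828
[ 0.0441 -0.0054  0.04  ] 0.044401210582350255 -7.004789711187582
[ 0.0689 -0.014   0.02  ] 0.07032586069866574 -11.459077025177242
bore [ 0.51466657 -0.24845551  0.036     ]
```

View pics/c1.png

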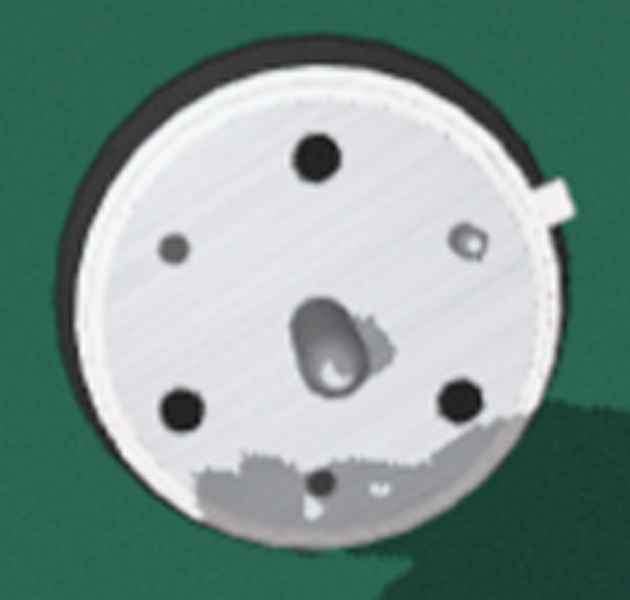

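Emit:
carry_out(series=[{"jaw": 85,"dp": [-6.7,2.6,3.4],"yaw": 0.1},{"jaw": 85,"dp": [-6.7,2.6,3.4],"yaw": 0.1},{"jaw": 85,"dp": [-6.7,2.6,3.4],"yaw": 0.1},{"jaw": 85,"dp": [-6.7,2.6,3.4],"yaw": 0.1},{"jaw": 85,"dp": [-6.7,2.6,3.4],"yaw": 0.1},{"jaw": 85,"dp": [-6.7,2.6,3.4],"yaw": 0.1},{"jaw": 85,"dp": [-6.7,2.6,3.4],"yaw": 0.1},{"jaw": 85,"dp": [-6.7,2.6,3.4],"yaw": 0.1}])

```text
clock: 2.57
eef_pos: [0.5135, -0.25, 0.1487]
eef_rot: [-0.001, 0.895, 0.447, -0.0]
force: [0.8, 1.3, 0.7]
finger_gap: 0.998
gripper_force: 0.0
```

Crop: stem top at (337,375), pin top at (472,241), disc centre at (318,306), nose at (555,200). The two grey dots are flat, so they are not the pin.

Run:
```python
from h import *
import json
c=json.load(open('w1.json')); f=lambda p,z: ray('',(330+p[0]/3)*.64-.2,(130+p[1]/3)*.64-.2,z,c)
st=f((337,375),.096); d=f((318,306),.038); print('stem',st,'disc',d)
for b in (st,d):
 for q,z in [((472,241),.054),((555,200),.015)]:
  p=f(q,z)-b; print(p.round(4),np.hypot(*p[:2]),np.degrees(np.arctan2(p[1],p[0])))
go(.5148,-.2487,.019,-36.7)
g=r.get_calibration('wrist'); im=save('wrist','w2.png'); cv2.imwrite('pics/w2b.png',cv2.resize(im[:,:,::-1],(800,600),interpolation=cv2.INTER_CUBIC))
R=cv2.Rodrigues(g['rvec'])[0]
for P in [(.5148,-.2487,.036)]+[(.5148+.018*(a*np.cos(b)-e*np.sin(b)),-.2487+.018*(a*np.sin(b)+e*np.cos(b)),.036) for b in [np.radians(53.3)] for a in (1,-1) for e in (1,-1)]+[(.5148+.042*.5976,-.2487+.042*.8018,.006)]:
  q=R@np.array(P)+g['tvec']; print(((q[0]/q[2]*g['fx']+g['cx'])/.64).round(0),((q[1]/q[2]*g['fy']+g['cy'])/.64).round(0))
```

```text
stem [ 0.59899485 -0.04616861  0.096     ] disc [ 0.6019651  -0.04141051  0.038     ]
[ 0.0426 -0.0016 -0.042 ] 0.04263222993704247 -2.1631423406852024
[ 0.0693 -0.0134 -0.081 ] 0.07054341857554154 -10.97925497339524
[ 0.0396 -0.0064  0.016 ] 0.04013982787953742 -9.127192366308014
[ 0.0663 -0.0182 -0.023 ] 0.06873351203893696 -15.348763870865438
clk 2.57 tcp [ 0.5135 -0.25    0.1487] yhead -36.94 F [0.8 1.3 0.7] gap 0.998 j7 -0.01
 dp [0.06 0.01 4.32] yaw -0.05
403.0 290.0
371.0 259.0
435.0 259.0
373.0 319.0
434.0 319.0
403.0 209.0
```

View pics/w2b.png

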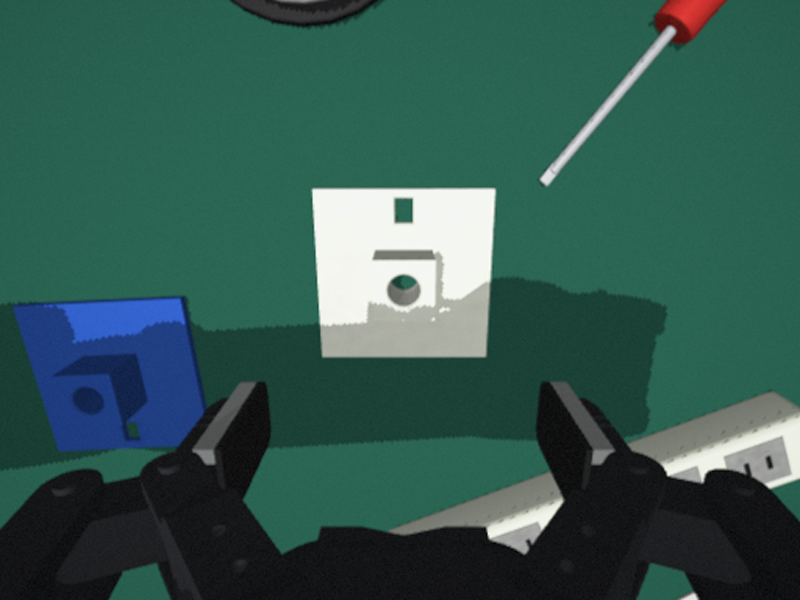

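Cover projection matches the picture (bore 404,290; slot 403,210), so its pose is confirmed. Descend and grip.

Emit:
carry_out(series=[{"jaw": 85,"dp": [0.05,0.0,1.3],"yaw": -0.05},{"jaw": 85,"dp": [0.05,0.0,2.5],"yaw": -0.05},{"jaw": 75,"dp": [0.05,0.0,3.5],"yaw": -0.05},{"jaw": 60,"dp": [0.05,0.0,4.2],"yaw": -0.05},{"jaw": 50,"dp": [0.05,0.0,4.6],"yaw": -0.05},{"jaw": 45,"dp": [0.05,0.0,4.7],"yaw": -0.05},{"jaw": 42,"dp": [0.05,0.0,4.7],"yaw": -0.05},{"jaw": 30,"dp": [0.05,0.0,4.7],"yaw": -0.05},{"jaw": 30,"dp": [0.05,0.0,4.7],"yaw": -0.05},{"jaw": 30,"dp": [0.05,0.0,4.7],"yaw": -0.05},{"jaw": 30,"dp": [0.05,0.0,4.7],"yaw": -0.05},{"jaw": 30,"dp": [0.05,0.0,4.7],"yaw": -0.05}], grip_force=50)

```text
clock: 3.62
eef_pos: [0.5165, -0.2488, 0.0097]
eef_rot: [0.001, 0.893, 0.449, 0.001]
force: [-1.5, 1.7, 6.9]
finger_gap: 0.412
gripper_force: 52.7
```

Run:
```python
from h import *
go(.5148,-.2487,.008,-36.7); print(r.state()['gripper_force'])
```

```text
clk 3.62 tcp [ 0.5165 -0.2488  0.0097] yhead -36.58 F [-1.5  1.7  6.9] gap 0.412 j7 0.09
 dp [-0.03 -0.05  0.05] yaw 0.02
52.70941078662872
```

Run:
```python
from h import *
go(.49,-.04,.135,-95)
```

```text
clk 3.62 tcp [ 0.5165 -0.2488  0.0097] yhead -36.58 F [-1.5  1.7  6.9] gap 0.412 j7 0.09
 dp [ 5.07 -4.85 -4.18] yaw 11.68
```

Emit:
carry_out(series=[{"jaw": 30,"dp": [0,0,-0.5],"yaw": 0},{"jaw": 30,"dp": [0,0,-1.5],"yaw": 0},{"jaw": 30,"dp": [0,0,-2.7],"yaw": 0},{"jaw": 30,"dp": [0,0,-3.7],"yaw": 0},{"jaw": 30,"dp": [0,0,-4.2],"yaw": 0},{"jaw": 30,"dp": [0,0,-4.2],"yaw": 0}])

```text
clock: 4.12
eef_pos: [0.5173, -0.2502, 0.1384]
eef_rot: [0.002, 0.893, 0.449, 0.002]
force: [1.1, -1.0, -2.6]
finger_gap: 0.41
gripper_force: 51.6
```

Run:
```python
from h import *
go(.49,-.04,.135,-95)
```

```text
clk 4.12 tcp [ 0.5173 -0.2502  0.1384] yhead -36.63 F [ 1.1 -1.  -2.6] gap 0.41 j7 0.0
 dp [ 5.08 -4.91  0.09] yaw 11.67
```

Emit:
carry_out(series=[{"jaw": 30,"dp": [0.5,-0.5,0],"yaw": 1},{"jaw": 30,"dp": [1.2,-1.2,0],"yaw": 2.3},{"jaw": 30,"dp": [2.0,-2.0,0],"yaw": 3.7},{"jaw": 30,"dp": [2.8,-2.8,0],"yaw": 5.1},{"jaw": 30,"dp": [3.6,-3.6,0],"yaw": 6.5},{"jaw": 30,"dp": [4.3,-4.2,0],"yaw": 7.9},{"jaw": 30,"dp": [4.8,-4.7,0],"yaw": 9.3},{"jaw": 30,"dp": [5.1,-4.9,0],"yaw": 10.6},{"jaw": 30,"dp": [5.1,-4.9,0],"yaw": 11.4},{"jaw": 30,"dp": [5.1,-4.9,0],"yaw": 11.7},{"jaw": 30,"dp": [5.1,-4.9,0],"yaw": 11.7},{"jaw": 30,"dp": [5.1,-4.9,0],"yaw": 11.7}])

```text
clock: 5.12
eef_pos: [0.4882, -0.039, 0.1337]
eef_rot: [0.0, 0.999, -0.044, -0.0]
force: [-0.7, -0.7, -3.4]
finger_gap: 0.41
gripper_force: 51.5
```

Run:
```python
from h import *
import json
go(.5985,-.045,.115,-95); s=r.state(); print('qvel',abs(s['qvel']).max())
c=r.get_calibration('wrist'); json.dump({k:(v if np.isscalar(v) else np.array(v).tolist()) for k,v in c.items()},open('w3.json','w'))
json.dump([s['eef_pos'].tolist(),Rt().tolist()],open('p3.json','w'))
im=save('wrist','w3.png'); cv2.imwrite('pics/w3b.png',cv2.resize(im[:,:,::-1],(800,600),interpolation=cv2.INTER_CUBIC))
```

```text
clk 5.12 tcp [ 0.4882 -0.039   0.1337] yhead -95.0 F [-0.7 -0.7 -3.4] gap 0.41 j7 -1.45
 dp [ 3.68 -0.12  0.62] yaw -0.0
qvel 0.008950185135473712
```

View pics/w3b.png

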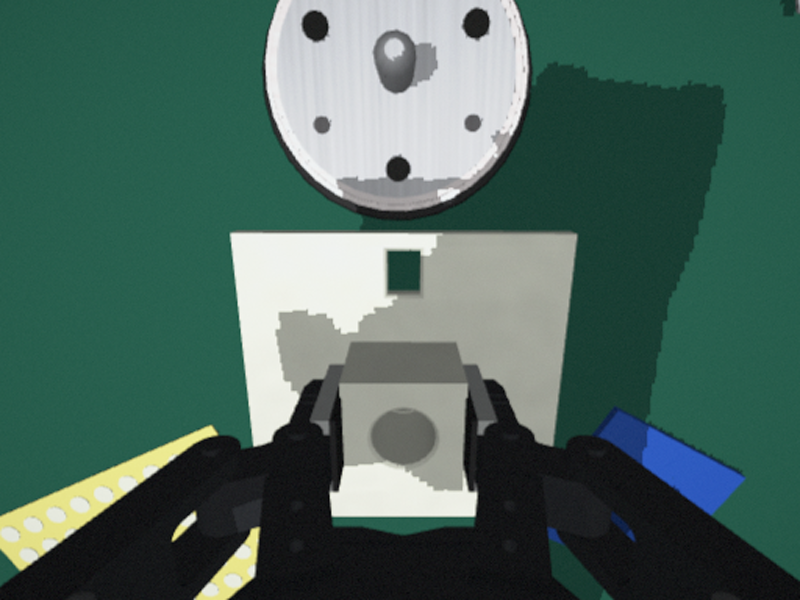

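Wrist view: stem top centre at about (394,47), stem base around (398,80), hub bore centre at (404,436), slot at (404,272). The pin is off the top edge.

Run:
```python
from h import *
import json
c=json.load(open('w3.json'));p,R=map(np.array,json.load(open('p3.json'))); f=lambda q,z: ray('',q[0]*.64-.2,q[1]*.64-.2,z,c)
st=f((394,47),.096); hz=p[2]+.036-.0097
b=f((404,436),hz); s=f((404,272),p[2]+.006-.0097)
print('stem',st,'bore',b,'slot-bore',s-b,np.degrees(np.arctan2(*(s-b)[[1,0]])))
print('bore in tool',R.T@(b-p)*1e3,'stem-bore in tool units',R.T@(st-b)/.03, 'yhead/x', np.degrees(np.arctan2(R[1,0],R[0,0])))
```

```text
stem [ 0.59997616 -0.04562378  0.096     ] bore [ 0.48667789 -0.03921544  0.15998823] slot-bore [ 0.0412254  -0.00361739 -0.03      ] -5.01467009933683
bore in tool [ -1.47608135   0.36782735 -26.29834243] stem-bore in tool units [ 3.78291199 -0.11783558  2.12920994] yhead/x -5.0004335868367304
```

Emit:
carry_out(series=[{"jaw": 30,"dp": [0.6,0,0],"yaw": 0},{"jaw": 30,"dp": [1.5,-0.05,0],"yaw": -0.1},{"jaw": 30,"dp": [2.5,-0.1,0],"yaw": -0.2},{"jaw": 30,"dp": [3.3,-0.12,0.2],"yaw": -0.2},{"jaw": 30,"dp": [3.7,-0.12,0.4],"yaw": -0.2},{"jaw": 30,"dp": [3.78,-0.12,0.6],"yaw": -0.2},{"jaw": 30,"dp": [3.78,-0.12,0.7],"yaw": -0.2},{"jaw": 30,"dp": [3.78,-0.12,0.75],"yaw": -0.2},{"jaw": 30,"dp": [3.78,-0.12,0.75],"yaw": -0.2},{"jaw": 30,"dp": [3.78,-0.12,0.75],"yaw": -0.2}])

```text
clock: 6.0
eef_pos: [0.6013, -0.0448, 0.1122]
eef_rot: [-0.0, 0.999, -0.036, -0.0]
force: [0.8, -0.3, -3.3]
finger_gap: 0.415
gripper_force: 51.6
```

Run:
```python
from h import *
go(.600+.0015,-.0453,.068,-94)
im=save('scene','s4.png'); save('top','t4.png')
a=im[140:225,170:290]; cv2.imwrite('pics/s4c.png',cv2.resize(a[:,:,::-1],None,fx=6,fy=6,interpolation=cv2.INTER_CUBIC))
```

```text
clk 6.0 tcp [ 0.6013 -0.0448  0.1122] yhead -94.1 F [ 0.8 -0.3 -3.3] gap 0.415 j7 -1.3
 dp [0.01 0.02 1.47] yaw -0.02
```

View pics/s4c.png

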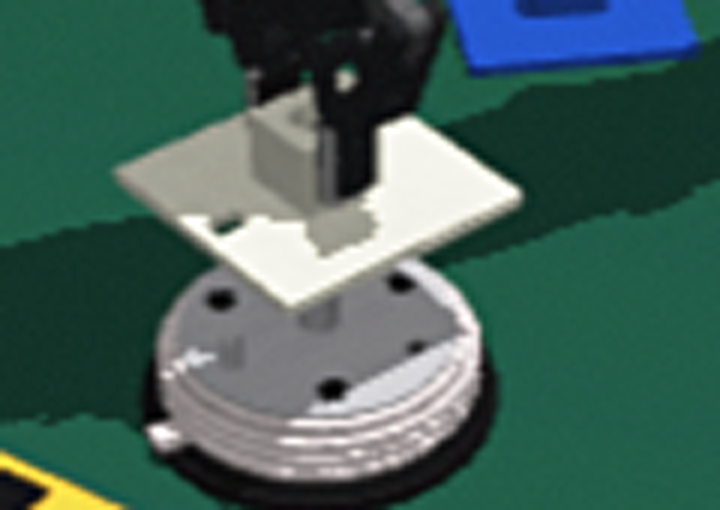

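Scene crop: the cover hovers over the stem, the slot at (228,222) is directly above the pin at (230,350). Descend slowly while checking force.

Emit:
carry_out(series=[{"jaw": 30,"dp": [0,0,0.05],"yaw": 0},{"jaw": 30,"dp": [0,0,0.1],"yaw": 0},{"jaw": 30,"dp": [0,0,0.15],"yaw": 0},{"jaw": 30,"dp": [0,0,0.2],"yaw": 0},{"jaw": 30,"dp": [0,0,0.25],"yaw": 0},{"jaw": 30,"dp": [0,0,0.3],"yaw": 0},{"jaw": 30,"dp": [0,0,0.35],"yaw": 0},{"jaw": 30,"dp": [0,0,0.4],"yaw": 0},{"jaw": 30,"dp": [0,0,0.45],"yaw": 0},{"jaw": 30,"dp": [0,0,0.5],"yaw": 0}])

```text
clock: 6.93
eef_pos: [0.6019, -0.0448, 0.0966]
eef_rot: [0.0, 0.999, -0.036, -0.0]
force: [-0.1, -0.2, -3.2]
finger_gap: 0.412
gripper_force: 51.6
```

Run:
```python
from h import *
go(.600+.0015,-.0453,.068,-94); print(r.state()['moment'])
```

```text
clk 6.93 tcp [ 0.6019 -0.0448  0.0966] yhead -94.1 F [-0.1 -0.2 -3.2] gap 0.412 j7 -1.29
 dp [-0.01  0.02  0.95] yaw -0.02
[-0.01445486 -0.00642986 -0.01222745]
```

Emit:
carry_out(series=[{"jaw": 30,"dp": [0,0,0.08],"yaw": 0},{"jaw": 30,"dp": [0,0,0.16],"yaw": 0},{"jaw": 30,"dp": [0,0,0.24],"yaw": 0},{"jaw": 30,"dp": [0,0,0.32],"yaw": 0},{"jaw": 30,"dp": [0,0,0.4],"yaw": 0},{"jaw": 30,"dp": [0,0,0.48],"yaw": 0},{"jaw": 30,"dp": [0,0,0.56],"yaw": 0},{"jaw": 30,"dp": [0,0,0.64],"yaw": 0},{"jaw": 30,"dp": [0,0,0.72],"yaw": 0},{"jaw": 30,"dp": [0,0,0.8],"yaw": 0},{"jaw": 30,"dp": [0,0,0.86],"yaw": 0},{"jaw": 30,"dp": [0,0,0.9],"yaw": 0}])

```text
clock: 7.93
eef_pos: [0.6018, -0.0448, 0.0695]
eef_rot: [0.0, 0.999, -0.036, -0.0]
force: [0.4, -0.5, -3.6]
finger_gap: 0.412
gripper_force: 51.6
```

Emit:
carry_out(series=[{"jaw": 30,"dp": [0,0,0.025],"yaw": 0},{"jaw": 30,"dp": [0,0,0.05],"yaw": 0},{"jaw": 30,"dp": [0,0,0.075],"yaw": 0},{"jaw": 30,"dp": [0,0,0.1],"yaw": 0},{"jaw": 30,"dp": [0,0,0.125],"yaw": 0},{"jaw": 30,"dp": [0,0,0.15],"yaw": 0},{"jaw": 30,"dp": [0,0,0.15],"yaw": 0}])

```text
clock: 8.52
eef_pos: [0.6018, -0.0448, 0.0652]
eef_rot: [0.0, 0.999, -0.036, -0.0]
force: [0.1, 0.5, -3.4]
finger_gap: 0.409
gripper_force: 51.6
```

Run:
```python
from h import *
go(.600+.0015,-.0453,.0497,-94); print(r.state()['moment'])
```

```text
clk 8.52 tcp [ 0.6018 -0.0448  0.0652] yhead -94.1 F [ 0.1  0.5 -3.4] gap 0.409 j7 -1.27
 dp [-0.01  0.02  0.52] yaw -0.02
[-0.02785847  0.02341441  0.02812891]
```

Emit:
carry_out(series=[{"jaw": 30,"dp": [0,0,0.025],"yaw": 0},{"jaw": 30,"dp": [0,0,0.05],"yaw": 0},{"jaw": 30,"dp": [0,0,0.075],"yaw": 0},{"jaw": 30,"dp": [0,0,0.09],"yaw": 0},{"jaw": 30,"dp": [0,0,0.09],"yaw": 0}])

```text
clock: 8.93
eef_pos: [0.6018, -0.0448, 0.0625]
eef_rot: [0.0, 0.999, -0.036, -0.0]
force: [-0.8, 0.1, -3.8]
finger_gap: 0.412
gripper_force: 51.6
```

Emit:
carry_out(series=[{"jaw": 30,"dp": [0,0,0.02],"yaw": 0},{"jaw": 30,"dp": [0,0,0.03],"yaw": 0},{"jaw": 30,"dp": [0,0,0.04],"yaw": 0}])

```text
clock: 9.18
eef_pos: [0.6019, -0.0448, 0.0614]
eef_rot: [0.0, 0.999, -0.036, -0.0]
force: [0.1, -0.2, -2.8]
finger_gap: 0.411
gripper_force: 51.6
```

Emit:
carry_out(series=[{"jaw": 30,"dp": [0,0,0.025],"yaw": 0},{"jaw": 30,"dp": [0,0,0.05],"yaw": 0},{"jaw": 30,"dp": [0,0,0.07],"yaw": 0},{"jaw": 30,"dp": [0,0,0.07],"yaw": 0}])

```text
clock: 9.52
eef_pos: [0.6018, -0.0447, 0.0591]
eef_rot: [0.0, 0.999, -0.036, -0.0]
force: [-0.3, 0.3, -3.4]
finger_gap: 0.416
gripper_force: 51.6
```

Emit:
carry_out(series=[{"jaw": 30,"dp": [0,0,0.02],"yaw": 0},{"jaw": 30,"dp": [0,0,0.04],"yaw": 0},{"jaw": 30,"dp": [0,0,0.06],"yaw": 0}])

```text
clock: 9.77
eef_pos: [0.6019, -0.0448, 0.0575]
eef_rot: [0.0, 0.999, -0.036, -0.0]
force: [0.5, 0.5, -3.7]
finger_gap: 0.41
gripper_force: 51.6
```

The pin is in the slot (underside about 6 mm below the pin top, no force). Continue to the seat.

Emit:
carry_out(series=[{"jaw": 30,"dp": [0,0,0.03],"yaw": 0},{"jaw": 30,"dp": [0,0,0.06],"yaw": 0},{"jaw": 30,"dp": [0,0,0.09],"yaw": 0},{"jaw": 30,"dp": [0,0,0.12],"yaw": 0},{"jaw": 30,"dp": [0,0,0.15],"yaw": 0},{"jaw": 30,"dp": [0,0,0.18],"yaw": 0},{"jaw": 30,"dp": [0,0,0.2],"yaw": 0}])

```text
clock: 10.35
eef_pos: [0.6019, -0.0448, 0.0514]
eef_rot: [0.0, 0.999, -0.036, -0.0]
force: [-0.5, -0.1, -3.8]
finger_gap: 0.412
gripper_force: 51.6
```

Emit:
carry_out(series=[{"jaw": 30,"dp": [0,0,0.02],"yaw": 0},{"jaw": 30,"dp": [0,0,0.035],"yaw": 0},{"jaw": 30,"dp": [0,0,0.05],"yaw": 0},{"jaw": 30,"dp": [0,0,0.05],"yaw": 0}])

```text
clock: 10.68
eef_pos: [0.6019, -0.0448, 0.0499]
eef_rot: [0.0, 0.999, -0.036, -0.0]
force: [1.1, 0.4, -2.5]
finger_gap: 0.41
gripper_force: 51.6
```

Emit:
carry_out(series=[{"jaw": 30,"dp": [0,0,0.01],"yaw": 0},{"jaw": 30,"dp": [0,0,0.02],"yaw": 0},{"jaw": 30,"dp": [0,0,0.03],"yaw": 0},{"jaw": 30,"dp": [0,0,0.03],"yaw": 0}])

```text
clock: 11.02
eef_pos: [0.602, -0.0448, 0.0497]
eef_rot: [-0.0, 0.999, -0.036, 0.0]
force: [-3.4, 1.2, 4.4]
finger_gap: 0.413
gripper_force: 52.5
```

Run:
```python
from h import *
go(.600+.0015,-.0453,.0497,-94); print(r.state()['moment'])
```

```text
clk 11.02 tcp [ 0.602  -0.0448  0.0497] yhead -94.1 F [-3.4  1.2  4.4] gap 0.413 j7 -1.26
 dp [-0.02  0.02 -0.  ] yaw -0.02
[0.10236063 0.70434625 0.0356485 ]
```

Seated with light contact (about 8 N at the expected height). Release and lift away.

Emit:
carry_out(series=[{"jaw": 40,"dp": [0,0,-0.02],"yaw": 0},{"jaw": 65,"dp": [0,0,-0.02],"yaw": 0},{"jaw": 65,"dp": [0,0,-0.02],"yaw": 0},{"jaw": 65,"dp": [0,0,-0.02],"yaw": 0},{"jaw": 65,"dp": [0,0,-0.02],"yaw": 0},{"jaw": 65,"dp": [0,0,-0.3],"yaw": 0},{"jaw": 65,"dp": [0,0,-1.2],"yaw": 0},{"jaw": 65,"dp": [0,0,-2.4],"yaw": 0},{"jaw": 70,"dp": [0,0,-3.5],"yaw": 0},{"jaw": 80,"dp": [0,0,-4.5],"yaw": 0}])

```text
clock: 11.85
eef_pos: [0.602, -0.0452, 0.1868]
eef_rot: [0.0, 0.999, -0.036, 0.001]
force: [0.9, 1.2, 0.5]
finger_gap: 0.932
gripper_force: 0.0
```

Run:
```python
from h import *
go(.44,.317,.15,-55); im=save('scene','s5.png')
a=im[140:225,170:290]; cv2.imwrite('pics/s5c.png',cv2.resize(a[:,:,::-1],None,fx=6,fy=6,interpolation=cv2.INTER_CUBIC))
```

```text
clk 11.85 tcp [ 0.602  -0.0452  0.1868] yhead -94.14 F [0.9 1.2 0.5] gap 0.932 j7 -1.34
 dp [ -6.26 -11.65   1.22] yaw -7.83
```

View pics/s5c.png

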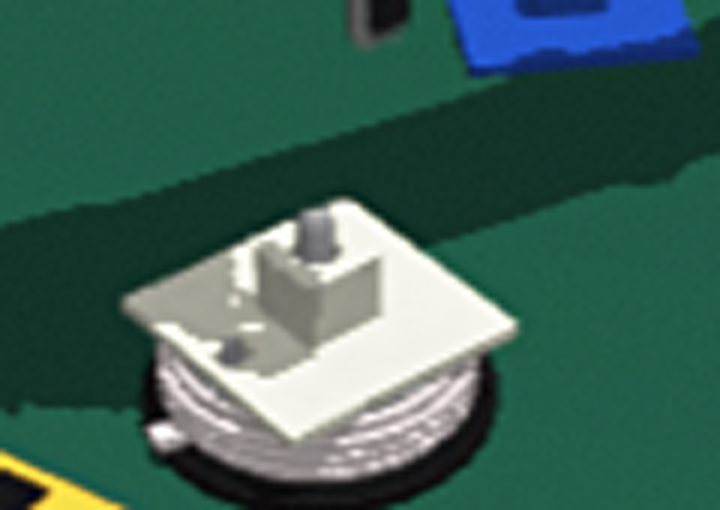

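Cover is flush: slot with pin at (232,350), stem standing through the hub at (318,235). Now the collar.

Emit:
carry_out(series=[{"jaw": 80,"dp": [-0.4,-0.9,0],"yaw": -0.7},{"jaw": 80,"dp": [-5.3,-11.7,1.2],"yaw": -7.8},{"jaw": 80,"dp": [-5.3,-11.7,1.2],"yaw": -7.8},{"jaw": 80,"dp": [-5.3,-11.7,1.2],"yaw": -7.8},{"jaw": 80,"dp": [-5.3,-11.7,1.2],"yaw": -7.8},{"jaw": 80,"dp": [-5.3,-11.7,1.2],"yaw": -7.8},{"jaw": 80,"dp": [-5.3,-11.7,1.2],"yaw": -7.8},{"jaw": 80,"dp": [-5.3,-11.7,1.2],"yaw": -7.8},{"jaw": 80,"dp": [-5.3,-11.7,1.2],"yaw": -7.8},{"jaw": 80,"dp": [-5.3,-11.7,1.2],"yaw": -7.8},{"jaw": 80,"dp": [-5.3,-11.7,1.2],"yaw": -7.8},{"jaw": 80,"dp": [-5.3,-11.7,1.2],"yaw": -7.8}])

```text
clock: 12.9
eef_pos: [0.4674, 0.3184, 0.148]
eef_rot: [0.0, 0.953, 0.302, -0.0]
force: [0.5, -0.7, 0.6]
finger_gap: 0.94
gripper_force: 0.0
```

Emit:
carry_out(series=[{"jaw": 80,"dp": [0,0,0],"yaw": 0},{"jaw": 80,"dp": [0,0,0],"yaw": 0}])

```text
clock: 13.07
eef_pos: [0.4695, 0.315, 0.1486]
eef_rot: [0.0, 0.954, 0.299, 0.0]
force: [-0.3, -0.2, 0.5]
finger_gap: 0.936
gripper_force: 0.0
```

Run:
```python
from h import *
go(.468,.317,.004,-55); c=r.get_calibration('wrist'); im=save('wrist','w6.png')
g=cv2.cvtColor(im,cv2.COLOR_RGB2GRAY); hsv=cv2.cvtColor(im,cv2.COLOR_RGB2HSV)
R=cv2.Rodrigues(c['rvec'])[0];q=R@np.array([.468,.317,.018])+c['tvec'];u=(q[:2]/q[2]*c['fx']+[c['cx'],c['cy']]);print(u)
x0,y0=int(u[0])-80,int(u[1])-75; a=im[y0:y0+150,x0:x0+160]; cv2.imwrite('pics/w6c.png',cv2.resize(a[:,:,::-1],None,fx=4,fy=4,interpolation=cv2.INTER_CUBIC)); print(x0,y0)
m=((hsv[:,:,1]<60)&(g>90)).astype('uint8'); n,l,st,ce=cv2.connectedComponentsWithStats(m)
for i in range(1,n):
  if st[i,4]>200: print(st[i],ce[i].round(1),ray('',*ce[i],.018,c).round(4))
```

```text
clk 13.07 tcp [0.4695 0.315  0.1486] yhead -55.25 F [-0.3 -0.2  0.5] gap 0.936 j7 -1.43
 dp [-0.   -0.09  4.82] yaw -0.05
[254.93930628 182.03842429]
174 107
[ 231  156   49   48 1625] [255.1 180. ] [0.4698 0.3181 0.018 ]
[132 243  39  52 619] [149.3 268.2] [0.3272 0.3547 0.018 ]
[346 242  39  53 634] [365.9 267.9] [0.4575 0.168  0.018 ]
[ 193  287  147   63 5302] [259.8 319.9] [0.3395 0.2216 0.018 ]
```

View pics/w6c.png

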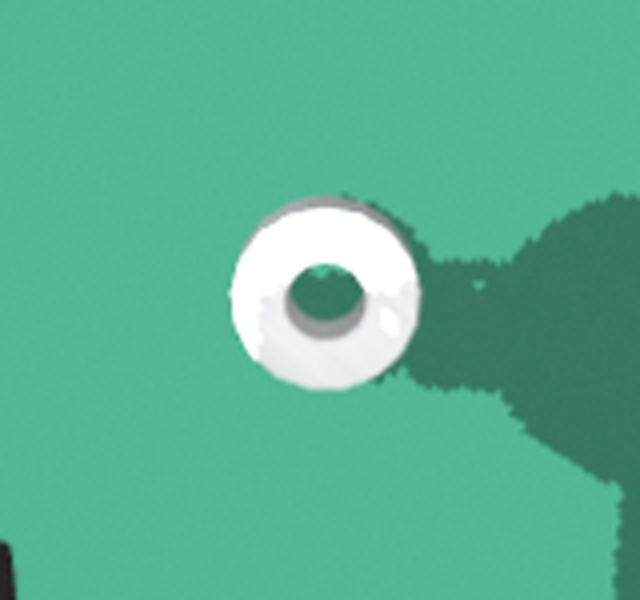

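Crop: collar top face centred at (326,297), i.e. full-frame (255.1,180.9), within 3 mm of the estimate. Descend and grip.

Emit:
carry_out(series=[{"jaw": 80,"dp": [0.03,-0.08,1.0],"yaw": 0},{"jaw": 80,"dp": [0.03,-0.08,2.2],"yaw": 0},{"jaw": 75,"dp": [0.03,-0.08,3.3],"yaw": 0},{"jaw": 65,"dp": [0.03,-0.08,4.1],"yaw": 0},{"jaw": 60,"dp": [0.03,-0.08,4.6],"yaw": 0},{"jaw": 55,"dp": [0.03,-0.08,4.85],"yaw": 0},{"jaw": 53,"dp": [0.03,-0.08,4.88],"yaw": 0},{"jaw": 38,"dp": [0.03,-0.08,4.88],"yaw": 0},{"jaw": 38,"dp": [0.03,-0.08,4.88],"yaw": 0},{"jaw": 38,"dp": [0.03,-0.08,4.88],"yaw": 0},{"jaw": 38,"dp": [0.03,-0.08,4.88],"yaw": 0},{"jaw": 38,"dp": [0.03,-0.08,4.88],"yaw": 0}], grip_force=40)

```text
clock: 14.12
eef_pos: [0.4681, 0.3196, 0.0025]
eef_rot: [-0.0, 0.954, 0.3, 0.001]
force: [1.3, 0.6, -0.8]
finger_gap: 0.525
gripper_force: 40.8
```

Run:
```python
from h import *
go(.468,.317,.15,-55); print(r.state()['gripper_force'])
```

```text
clk 14.12 tcp [0.4681 0.3196 0.0025] yhead -55.09 F [ 1.3  0.6 -0.8] gap 0.525 j7 -1.34
 dp [-0.05  0.07 -4.92] yaw -0.02
40.8242622949183
```

Emit:
carry_out(series=[{"jaw": 38,"dp": [0,0,-0.5],"yaw": 0},{"jaw": 38,"dp": [0,0,-1.5],"yaw": 0},{"jaw": 38,"dp": [0,0,-2.7],"yaw": 0},{"jaw": 38,"dp": [0,0,-3.8],"yaw": 0},{"jaw": 38,"dp": [0,0,-4.6],"yaw": 0},{"jaw": 38,"dp": [0,0,-4.8],"yaw": 0}])

```text
clock: 14.62
eef_pos: [0.4699, 0.3203, 0.1508]
eef_rot: [-0.002, 0.954, 0.3, 0.003]
force: [0.7, -0.8, -0.0]
finger_gap: 0.521
gripper_force: 41.1
```

Run:
```python
from h import *
go(.485,-.04,.15,-95); c=r.get_calibration('wrist'); im=save('wrist','w7.png')
p=r.state()['eef_pos']; R=cv2.Rodrigues(c['rvec'])[0];q=R@(p+[0,0,.016])+c['tvec'];u=(q[:2]/q[2]*c['fx']+[c['cx'],c['cy']]);print(u)
x0,y0=int(u[0])-80,int(u[1])-75; a=im[y0:y0+150,x0:x0+160]; cv2.imwrite('pics/w7c.png',cv2.resize(a[:,:,::-1],None,fx=4,fy=4,interpolation=cv2.INTER_CUBIC)); print(x0,y0)
```

```text
clk 14.62 tcp [0.4699 0.3203 0.1508] yhead -55.11 F [ 0.7 -0.8 -0. ] gap 0.521 j7 -1.43
 dp [-6.46 10.14 -0.03] yaw 7.98
[256.87244126 262.9796809 ]
176 187
```

The ten pictures are used up, so the rest is numeric. First measure the collar's offset in the hand by image code.

Run:
```python
from h import *
c=r.get_calibration('wrist'); im=cv2.cvtColor(cv2.imread('pics/w7.png'),cv2.COLOR_BGR2RGB)
hsv=cv2.cvtColor(im,cv2.COLOR_RGB2HSV).astype(int)
R=Rt();p=r.state()['eef_pos'];Rc=cv2.Rodrigues(c['rvec'])[0]
def pr(x,y,z):
  q=Rc@(p+R@np.array([x,y,z]))+c['tvec']; return (q[:2]/q[2]*c['fx']+[c['cx'],c['cy']]).round(1)
# collar underside at tool z=+.0025, top at -.0155
for dx in (-.003,0,.003): print(dx,'near rim',pr(dx-.023,0,-.0155),'bore near',pr(dx-.0095,0,-.0155),'bore far',pr(dx+.0095,0,-.0155),'far top',pr(dx+.023,0,-.0155),'far bot',pr(dx+.023,0,.0025))
for k in (247,252,257,262): print(k,[(v,tuple(im[v,k])) for v in range(226,304,3)] if k==257 else ''.join('%4d'%im[v,k].mean() for v in range(224,304,2)))
```

```text
-0.003 near rim [257.3 307.9] bore near [257.3 285.3] bore far [257.3 251.2] far top [257.3 225.4] far bot [257.4 211.3]
0 near rim [257.3 303. ] bore near [257.3 280.1] bore far [257.3 245.6] far top [257.3 219.4] far bot [257.4 205.9]
0.003 near rim [257.3 298. ] bore near [257.3 274.8] bore far [257.3 239.9] far top [257.3 213.4] far bot [257.4 200.5]
247  255 255 255 255 255 255 255 255 238 238 238 236 233 152 145 144 144 143 144 152 153 155 157 162 162 159 159 177 233 239 236 235 238 240 237 235 234 238 249 252
252  255 255 255 255 255 255 255 254 237 237 237 234 144 145 144 142 145 146 143 143 154 157 156 161 163 161 161 158 176 238 235 237 235 235 238 237 237 234 233 255
257 [(226, (np.uint8(255), np.uint8(255), np.uint8(255))), (229, (np.uint8(255), np.uint8(255), np.uint8(255))), (232, (np.uint8(255), np.uint8(255), np.uint8(255))), (235, (np.uint8(255), np.uint8(255), np.uint8(255))), (238, (np.uint8(232), np.uint8(233), np.uint8(236))), (241, (np.uint8(230), np.uint8(232), np.uint8(235))), (244, (np.uint8(231), np.uint8(233), np.uint8(236))), (247, (np.uint8(112), np.uint8
[... 455 characters left out ...]
, (np.uint8(158), np.uint8(159), np.uint8(164))), (277, (np.uint8(157), np.uint8(159), np.uint8(163))), (280, (np.uint8(163), np.uint8(166), np.uint8(169))), (283, (np.uint8(240), np.uint8(241), np.uint8(244))), (286, (np.uint8(231), np.uint8(233), np.uint8(236))), (289, (np.uint8(233), np.uint8(235), np.uint8(237))), (292, (np.uint8(233), np.uint8(235), np.uint8(238))), (295, (np.uint8(235), np.uint8(237), np.uint8(239))), (298, (np.uint8(236), np.uint8(237), np.uint8(240))), (301, (np.uint8(232), np.uint8(233), np.uint8(236)))]
262  255 255 255 255 254 236 238 240 237 233 230 221 143 142 142 144 144 146 145 144 152 160 163 160 161 159 159 161 170 232 239 236 234 232 232 235 234 235 237 244
```

Run:
```python
from h import *
go(.6006,-.0452,.13,-95)
```

```text
clk 14.67 tcp [0.4695 0.3203 0.1497] yhead -55.1 F [ 0.5 -0.2 -1.3] gap 0.524 j7 -1.43
 dp [-3.39 12.49  0.62] yaw 7.98
```

Emit:
carry_out(series=[{"jaw": 38,"dp": [-0.2,0.6,0],"yaw": 0.6},{"jaw": 38,"dp": [-0.5,1.7,0],"yaw": 1.4},{"jaw": 38,"dp": [-0.8,2.9,0],"yaw": 2.3},{"jaw": 38,"dp": [-1.1,4.1,0],"yaw": 3.2},{"jaw": 38,"dp": [-1.4,5.3,0],"yaw": 4},{"jaw": 38,"dp": [-1.8,6.5,0],"yaw": 5},{"jaw": 38,"dp": [-2.1,7.7,0],"yaw": 6},{"jaw": 38,"dp": [-2.4,8.9,0],"yaw": 7},{"jaw": 38,"dp": [-2.7,10.1,0],"yaw": 8},{"jaw": 38,"dp": [-3.0,11.2,0.2],"yaw": 8},{"jaw": 38,"dp": [-3.3,12.1,0.4],"yaw": 8},{"jaw": 38,"dp": [-3.4,12.5,0.6],"yaw": 8}])

```text
clock: 15.67
eef_pos: [0.5978, -0.053, 0.126]
eef_rot: [0.002, 0.999, -0.048, -0.001]
force: [-0.5, -0.8, -0.0]
finger_gap: 0.521
gripper_force: 41.1
```

Emit:
carry_out(series=[{"jaw": 38,"dp": [0,0,0.1],"yaw": 0},{"jaw": 38,"dp": [0,0,0.2],"yaw": 0},{"jaw": 38,"dp": [0,0,0.2],"yaw": 0},{"jaw": 38,"dp": [0,0,0.2],"yaw": 0}])

```text
clock: 16.0
eef_pos: [0.5982, -0.045, 0.121]
eef_rot: [-0.0, 0.999, -0.043, -0.001]
force: [0.2, 0.4, -1.3]
finger_gap: 0.521
gripper_force: 41.1
```

Run:
```python
from h import *
go(.6006,-.0452,.1,-95)
```

```text
clk 16.0 tcp [ 0.5982 -0.045   0.121 ] yhead -94.99 F [ 0.2  0.4 -1.3] gap 0.521 j7 -1.32
 dp [0.08 0.   0.7 ] yaw 0.0
```

Emit:
carry_out(series=[{"jaw": 38,"dp": [0.08,0,0.05],"yaw": 0},{"jaw": 38,"dp": [0.08,0,0.15],"yaw": 0},{"jaw": 38,"dp": [0.08,0,0.25],"yaw": 0},{"jaw": 38,"dp": [0.08,0,0.35],"yaw": 0},{"jaw": 38,"dp": [0.08,0,0.45],"yaw": 0},{"jaw": 38,"dp": [0.08,0,0.55],"yaw": 0},{"jaw": 38,"dp": [0.08,0,0.62],"yaw": 0},{"jaw": 38,"dp": [0.08,0,0.68],"yaw": 0},{"jaw": 38,"dp": [0.08,0,0.68],"yaw": 0}])

```text
clock: 16.75
eef_pos: [0.6009, -0.047, 0.1009]
eef_rot: [0.0, 0.999, -0.045, -0.0]
force: [0.5, 0.5, -1.3]
finger_gap: 0.52
gripper_force: 41.1
```

Emit:
carry_out(series=[{"jaw": 38,"dp": [0,0,0.03],"yaw": 0},{"jaw": 38,"dp": [0,0,0.06],"yaw": 0},{"jaw": 38,"dp": [0,0,0.09],"yaw": 0},{"jaw": 38,"dp": [0,0,0.12],"yaw": 0},{"jaw": 38,"dp": [0,0,0.15],"yaw": 0},{"jaw": 38,"dp": [0,0,0.18],"yaw": 0}])

```text
clock: 17.25
eef_pos: [0.6011, -0.047, 0.0959]
eef_rot: [0.0, 0.999, -0.044, -0.0]
force: [0.2, -0.2, -0.9]
finger_gap: 0.524
gripper_force: 41.1
```

Run:
```python
from h import *
go(.6006,-.0452,.0805,-95)
```

```text
clk 17.25 tcp [ 0.6011 -0.047   0.0959] yhead -95.1 F [ 0.2 -0.2 -0.9] gap 0.524 j7 -1.3
 dp [-0.02 -0.06  0.51] yaw -0.02
```

Emit:
carry_out(series=[{"jaw": 38,"dp": [-0.01,-0.03,0],"yaw": 0},{"jaw": 38,"dp": [-0.02,-0.06,0.02],"yaw": 0},{"jaw": 38,"dp": [-0.02,-0.06,0.05],"yaw": 0},{"jaw": 38,"dp": [-0.02,-0.06,0.08],"yaw": 0},{"jaw": 38,"dp": [-0.02,-0.06,0.11],"yaw": 0},{"jaw": 38,"dp": [-0.02,-0.06,0.14],"yaw": 0},{"jaw": 38,"dp": [-0.02,-0.06,0.17],"yaw": 0},{"jaw": 38,"dp": [-0.02,-0.06,0.2],"yaw": 0}])

```text
clock: 17.92
eef_pos: [0.6006, -0.0451, 0.0898]
eef_rot: [0.0, 0.999, -0.044, -0.0]
force: [0.8, -0.3, -1.4]
finger_gap: 0.524
gripper_force: 41.1
```

Emit:
carry_out(series=[{"jaw": 38,"dp": [0,0,0.03],"yaw": 0},{"jaw": 38,"dp": [0,0,0.06],"yaw": 0},{"jaw": 38,"dp": [0,0,0.09],"yaw": 0},{"jaw": 38,"dp": [0,0,0.12],"yaw": 0}])

```text
clock: 18.25
eef_pos: [0.6006, -0.0451, 0.0862]
eef_rot: [0.0, 0.999, -0.044, -0.0]
force: [0.6, 0.5, -0.9]
finger_gap: 0.525
gripper_force: 41.1
```

Run:
```python
from h import *
go(.6006,-.0452,.0785,-95); print(r.state()['moment'])
```

```text
clk 18.25 tcp [ 0.6006 -0.0451  0.0862] yhead -95.09 F [ 0.6  0.5 -0.9] gap 0.525 j7 -1.3
 dp [-0.    0.    0.26] yaw -0.02
[-0.04089685 -0.01306675  0.03058403]
```

Around the full stem diameter with no side force. Set down on the hub.

Emit:
carry_out(series=[{"jaw": 38,"dp": [0,0,0.03],"yaw": 0},{"jaw": 38,"dp": [0,0,0.06],"yaw": 0},{"jaw": 38,"dp": [0,0,0.09],"yaw": 0},{"jaw": 38,"dp": [0,0,0.12],"yaw": 0},{"jaw": 38,"dp": [0,0,0.15],"yaw": 0},{"jaw": 38,"dp": [0,0,0.18],"yaw": 0},{"jaw": 38,"dp": [0,0,0.2],"yaw": 0},{"jaw": 38,"dp": [0,0,0.2],"yaw": 0}])

```text
clock: 18.92
eef_pos: [0.6005, -0.0451, 0.0801]
eef_rot: [0.0, 0.999, -0.044, -0.0]
force: [-0.3, 0.0, -0.5]
finger_gap: 0.521
gripper_force: 41.1
```

Emit:
carry_out(series=[{"jaw": 38,"dp": [0,0,0.015],"yaw": 0},{"jaw": 38,"dp": [0,0,0.03],"yaw": 0},{"jaw": 38,"dp": [0,0,0.04],"yaw": 0},{"jaw": 38,"dp": [0,0,0.04],"yaw": 0}])

```text
clock: 19.25
eef_pos: [0.6006, -0.0451, 0.079]
eef_rot: [0.0, 0.999, -0.044, -0.0]
force: [0.0, -0.3, -1.2]
finger_gap: 0.523
gripper_force: 41.1
```

Emit:
carry_out(series=[{"jaw": 38,"dp": [0,0,0.01],"yaw": 0},{"jaw": 38,"dp": [0,0,0.02],"yaw": 0},{"jaw": 38,"dp": [0,0,0.02],"yaw": 0}])

```text
clock: 19.5
eef_pos: [0.6006, -0.0451, 0.0785]
eef_rot: [0.0, 0.999, -0.044, -0.0]
force: [-0.5, -0.6, -1.4]
finger_gap: 0.522
gripper_force: 41.1
```

Emit:
carry_out(series=[{"jaw": 38,"dp": [0,0,0.01],"yaw": 0},{"jaw": 38,"dp": [0,0,0.02],"yaw": 0},{"jaw": 38,"dp": [0,0,0.02],"yaw": 0}])

```text
clock: 19.75
eef_pos: [0.6007, -0.0451, 0.0781]
eef_rot: [-0.0, 0.999, -0.044, 0.0]
force: [-0.9, -0.9, 1.7]
finger_gap: 0.524
gripper_force: 41.3
```

Emit:
carry_out(series=[{"jaw": 38,"dp": [0,0,0.01],"yaw": 0},{"jaw": 38,"dp": [0,0,0.02],"yaw": 0},{"jaw": 38,"dp": [0,0,0.02],"yaw": 0}])

```text
clock: 20.0
eef_pos: [0.6008, -0.0451, 0.0781]
eef_rot: [-0.0, 0.999, -0.044, 0.0]
force: [-2.7, 1.5, 7.3]
finger_gap: 0.521
gripper_force: 41.8
```

Collar is on the hub with light contact. Release and retreat upward.

Emit:
carry_out(series=[{"jaw": 48,"dp": [0,0,-0.02],"yaw": 0},{"jaw": 70,"dp": [0,0,-0.02],"yaw": 0},{"jaw": 70,"dp": [0,0,-0.02],"yaw": 0},{"jaw": 70,"dp": [0,0,-0.02],"yaw": 0},{"jaw": 70,"dp": [0,0,-0.02],"yaw": 0},{"jaw": 70,"dp": [0,0,-0.3],"yaw": 0},{"jaw": 70,"dp": [0,0,-1.2],"yaw": 0},{"jaw": 70,"dp": [0,0,-2.4],"yaw": 0},{"jaw": 70,"dp": [0,0,-3.4],"yaw": 0},{"jaw": 70,"dp": [0,0,-3.8],"yaw": 0},{"jaw": 70,"dp": [0,0,-3.8],"yaw": 0},{"jaw": 70,"dp": [0,0,-3.8],"yaw": 0}])

```text
clock: 21.0
eef_pos: [0.6009, -0.0451, 0.192]
eef_rot: [-0.0, 0.999, -0.044, 0.001]
force: [-0.1, -0.0, -0.5]
finger_gap: 0.82
gripper_force: 0.0
```

Run:
```python
from h import *
go(.6006,-.0452,.19,-95); c=r.get_calibration('wrist'); im=save('wrist','w9.png').astype(int)
Rc=cv2.Rodrigues(c['rvec'])[0]
def pr(x,y,z):
  q=Rc@np.array([x,y,z])+c['tvec']; return (q[:2]/q[2]*c['fx']+[c['cx'],c['cy']]).round(1)
print('collar top centre',pr(.600,-.0452,.094),'far rim',pr(.623,-.047,.094),'near',pr(.577,-.043,.094),'left/right',pr(.602,-.0223,.094),pr(.598,-.068,.094),'stemtop',pr(.6,-.0452,.096))
u,v=pr(.600,-.0452,.094).astype(int); print(u,v)
for dv in (-12,0,12): print('row',v+dv,[int(x) for x in im[v+dv,u-40:u+41:2].mean(1)])
print('col',[int(x) for x in im[v-44:v+45:2,u].mean(1)])
```

```text
clk 21.0 tcp [ 0.6009 -0.0451  0.192 ] yhead -95.1 F [-0.1 -0.  -0.5] gap 0.82 j7 -1.36
 dp [-0.01  0.    0.07] yaw -0.02
collar top centre [258.  193.5] far rim [257.7 167.1] near [257.8 218.6] left/right [231.  193.5] [284.8 193.5] stemtop [258.  194.3]
258 193
row 181 [248, 248, 248, 248, 248, 248, 248, 248, 174, 141, 145, 144, 148, 150, 149, 148, 150, 147, 148, 145, 143, 138, 141, 148, 147, 144, 145, 151, 154, 153, 153, 139, 154, 180, 183, 182, 240, 248, 248, 247, 248]
row 193 [247, 248, 248, 248, 248, 248, 248, 221, 234, 231, 231, 227, 228, 229, 180, 89, 111, 135, 154, 115, 112, 111, 128, 121, 101, 96, 215, 227, 223, 225, 228, 225, 221, 212, 248, 248, 248, 248, 248, 248, 248]
row 205 [247, 247, 248, 248, 248, 248, 247, 248, 248, 216, 227, 226, 227, 229, 232, 231, 229, 230, 227, 212, 218, 221, 232, 232, 230, 229, 229, 230, 228, 227, 226, 214, 247, 248, 248, 248, 248, 248, 248, 248, 248]
col [181, 180, 181, 181, 181, 179, 179, 106, 90, 107, 216, 216, 214, 150, 147, 142, 143, 102, 105, 121, 137, 138, 112, 113, 125, 124, 95, 97, 218, 228, 228, 227, 228, 228, 229, 248, 248, 248, 248, 248, 247, 105, 79, 81, 79]
```

The collar's edges (232 to 285 across, near rim at row 219) match the prediction for a flat seat on the hub. Hand in.

```bash
python3 -c "
from rig import r
print(r.sign_off())"
```

```text
the job is handed in; nothing more can be done
None
```

The cover is seated over the stem and pin, the collar is on its hub and released, and the job was handed in at about 21 s of robot time; contact readings stayed around 10 N, and the judge returned no verdict.

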